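Point out the sample and its seat, then log it

ROBOT

A 7-joint arm with a two-finger parallel gripper is mounted at the origin on the work surface. World frame = base frame: x ahead of the robot, y to its left, z up, the work surface at z = 0. Lengths are in m, angles in rad, forces in N, time in s.
With the tool pointing down it reaches from about 0.425 to 0.95 m from the base axis. Payload 4.7 kg.
Tool frame: the origin (TCP) lies on the centre line of the jaws, within the pads' length; the fingertips stand robot.nose_length ahead of it and the grasp point (between the pads) lies 8 mm behind it (robot.nose_length is the distance from the TCP to the fingertips, in m); z points along the fingers, x is the direction in which the jaws open and shut, and the axes are right-handed (so a half turn about z gives the same grasp; the last joint's range is limited). The gripper opens to 85 mm and grips with 20 to 120 N. Pads are 22 mm wide; open, the fingers measure 114 mm over their backs; the gripper's body (76 mm by 85 mm) begins 54 mm behind the grasp point. The pads swing forward as they close: fully open they stand 13 mm farther back than shut.
Start: joints at [-1.158, 0.469, -0.049, 1.532, 0.024, 1.141, -0.082], TCP at [0.289, 0.61, 0.242] pointing down, gripper open.
Joint ranges: [-2.59, 2.59], [-0.33, 1.99], [-1.39, 1.29], [0.1, 2.45], [-1.04, 4.18], [0.21, 1.99], [-2.66, 2.66]. Speed limits (rad/s): [2.57, 2.57, 3.14, 3.14, 3.14, 3.14, 3.14].

INTERFACE

Orientations are given as [roll, pitch, yaw] about the fixed x, y, z axes, in that order (R = Rz(yaw) Ry(pitch) Rx(roll)).
In Python, from plant import robot gives the robot as it stands. Calls block until the motion is done:
- robot.goto(position, orientation): joint-space move of the TCP to a pose.
- robot.move_straight(position, vel=0.15, attitude=None, contact_N=None): straight line of the TCP; attitude=None keeps the orientation; vel is the mean speed in m/s. With contact_N (N) it stops when the force on the tool has changed by that much, and returns True; else False.
- robot.move_joints(angles): joint-space move.
- robot.grip(opening, strength=None): opening from 0.0 (shut) to 1.0 (fully open); strength is the grip in N (None keeps the last); returns when the fingers have stopped.
- robot.sleep(seconds).
- robot.inverse_kinematics(position, orientation): joint angles nearest the present ones, or None.
- robot.sense(): the state.
- robot.grab_frame(name): name is "scene" or "side" or "wrist"; returns a dict with "image" (480x640x3 uint8, red, green, blue), "range_z" (480x640 float32, m along the optical axis (not along the pixel's ray), 0 where there is no reading), "fx", "fy", "cx", "cy" (pixels), "R" (3x3) and "t" (3): a world point X has camera coordinates R X + t. Camera axes: x right, y down, z forward; pixel columns grow to the right and rows downward; lengths in m; the calibration is good to about 2 mm. A picture is of the moment at which its call begins.
A pose or a line that the arm cannot do raises robot.IKError and nothing moves.
- robot.close_job(): hands the job in, once; it reports no verdict.
The state is a dict: "t": time; "joint_pos": joint angles; "joint_velocities": joint speeds; "effort": joint torques, N m; "tcp_pos": TCP position; "tcp_rot": TCP orientation; "wrist_force": force on the tool from outside, world axes, zero at the start; "torque": the same for the moment, N m; "opening": opening from 0.0 (shut) to 1.0 (fully open).
Only numpy, scipy, OpenCV 4.12 (cv2) and the standard library are available. Lean on these libraries where they do the work, as an engineer would, in place of code of your own. Each camera call takes 0.05 s, during which the arm holds its last target.

TASK

Show the bench camera which sample goes where: point at the green-capped vial, fingertips 2 to 3 cm above the middle of its cap, for two seconds, then point in the same way at the middle of the dark grey graphite ring for two seconds. Then press the red button on the black console right down and let it come back up. Touch and shift nothing else on the bench, and rise well clear between these steps: never point at or pass low over another vial or the white ring.

Things in the scene. Friction and masses are not known exactly. Their poses are not given: they have to be found in the camera images.
- green_cap (a point): centre of the top of the green screw cap of a small upright amber glass vial (28 mm diameter, 61 mm tall, cap 25 mm diameter); z up. The cap top is about 67 mm above the bench. The four vials stand loose in the rack, 62 mm apart, in any order.
- blue_cap (a point): centre of the top of the blue screw cap of a small upright amber glass vial (28 mm diameter, 61 mm tall, cap 25 mm diameter); z up. The cap top is about 67 mm above the bench. The four vials stand loose in the rack, 62 mm apart, in any order.
- orange_cap (a point): centre of the top of the orange screw cap of a small upright amber glass vial (28 mm diameter, 61 mm tall, cap 25 mm diameter); z up. The cap top is about 67 mm above the bench. The four vials stand loose in the rack, 62 mm apart, in any order.
- white_cap (a point): centre of the top of the white screw cap of a small upright amber glass vial (28 mm diameter, 61 mm tall, cap 25 mm diameter); z up. The cap top is about 67 mm above the bench. The four vials stand loose in the rack, 62 mm apart, in any order.
- vial_green: the loose amber vial with the green cap; origin at the centre of its underside, z up its axis, cap top 61 mm above the origin
- vial_blue: the loose amber vial with the blue cap; origin at the centre of its underside, z up its axis, cap top 61 mm above the origin
- vial_orange: the loose amber vial with the orange cap; origin at the centre of its underside, z up its axis, cap top 61 mm above the origin
- vial_white: the loose amber vial with the white cap; origin at the centre of its underside, z up its axis, cap top 61 mm above the origin
- graphite_bore (a point): centre of the open mouth of the dark grey graphite ring, level with the top of its lip, 26 mm above the bench; z up
- graphite_ring: loose dark grey graphite ring lying flat on the bench: disc 100 mm diameter, 20 mm thick, with a 56 mm diameter lip rising 6 mm more around the 40 mm bore that goes right through; origin at the centre of its underside
- ceramic_bore (a point): centre of the open mouth of the white ceramic ring, level with the top of its lip, 26 mm above the bench; z up
- ceramic_ring: loose white ceramic ring lying flat on the bench: disc 100 mm diameter, 20 mm thick, with a 56 mm diameter lip rising 6 mm more around the 40 mm bore that goes right through; origin at the centre of its underside
- rack: fixed grey vial rack 70 x 250 x 26 mm; origin at the centre of its underside, the row of four holes runs along its y; the holes are 20 mm deep
- console: fixed black logging console 90 x 150 x 45 mm; origin at the centre of its underside; the red button stands in the middle of its top, a small green display (towards its +y end) and two tiny lamps beside it
- log_button_top (a point): centre of the top of the round red push button (32 mm diameter) on the console; it is pressed straight down (world -z)
- log_button (a joint): travel of the red button in m: 0 released, 0.006 fully down, sprung back by itself; fully down takes about 5 N
- spatula: loose thin steel lab spatula 170 mm long (rod 6 mm thick with a flat blade), origin under its middle, lying on the bench beyond the rack; bystander; its length is its x
- mortar: loose white ceramic bowl, 90 mm diameter, 45 mm tall; bystander; origin at the centre of its underside
- jar: loose glass jar with white lid, 60 mm diameter, 85 mm tall; bystander; origin at the centre of its underside
Things that resemble listed ones, but are neither listed nor needed, are in the scene too. Of the things that look like the console, the smaller one is meant. What is shaped like the vial_blue but yellow is not meant.

How it is judged:
On the way, in this order (a step that is already met when the one before it is completed fails the run):
1. fingertips dwell just above the green cap for 1.5 s (horizontal distance between the grasp point and green_cap below 0.022 m and z of the grasp point in the frame of green_cap between 0.018 and 0.07 m), for 1.5 s.
2. fingertips dwell just above the mouth of the graphite ring for 1.5 s (horizontal distance between the grasp point and graphite_bore below 0.022 m and z of the grasp point in the frame of graphite_bore between 0.018 and 0.07 m), for 1.5 s.
3. the red button is pressed right down (value of joint log_button above 0.0045 m), for 0.05 s.
At the end, for the whole second after the job is handed in: After dwelling (grasp point within 22 mm sideways, 18 to 70 mm above) over the green cap, then the graphite ring, and a full press: button back up (under 1.5 mm), vials and rings upright within 0.12 rad and 6 mm of their starts, spatula, bowl and jar within 8 mm (value of joint log_button below 0.0015 m and distance of each of vial_green, vial_blue, vial_orange, vial_white, graphite_ring, ceramic_ring from where it was at the start of the episode below 0.006 m and angle between each of vial_green, vial_blue, vial_orange, vial_white, graphite_ring, ceramic_ring's own z axis and vertical below 0.12 rad and distance of each of spatula, mortar, jar from where it was at the start of the episode below 0.008 m); the robot touches nothing.
It fails at once if the robot touches a vial, ring, or another loose thing (over 0.3 N) (contact force between any of the fingers, the arm and vial_green above 0.3 N or contact force between any of the fingers, the arm and vial_blue above 0.3 N or contact force between any of the fingers, the arm and vial_orange above 0.3 N or contact force between any of the fingers, the arm and vial_white above 0.3 N or contact force between any of the fingers, the arm and graphite_ring above 0.3 N or contact force between any of the fingers, the arm and ceramic_ring above 0.3 N or contact force between any of the fingers, the arm and spatula above 0.3 N or contact force between any of the fingers, the arm and mortar above 0.3 N or contact force between any of the fingers, the arm and jar above 0.3 N).
It fails at once if the robot points at the wrong thing: the grasp point comes within 20 mm sideways of the middle of another vial's cap or of the white ring, less than 70 mm above it ((horizontal distance between the grasp point and blue_cap below 0.02 m and z of the grasp point in the frame of blue_cap below 0.07 m) or (horizontal distance between the grasp point and orange_cap below 0.02 m and z of the grasp point in the frame of orange_cap below 0.07 m) or (horizontal distance between the grasp point and white_cap below 0.02 m and z of the grasp point in the frame of white_cap below 0.07 m) or (horizontal distance between the grasp point and ceramic_bore below 0.02 m and z of the grasp point in the frame of ceramic_bore below 0.07 m)).
It fails at once if a vial, ring or bystander is shifted or lifted by more than 8 mm (distance of any of vial_green, vial_blue, vial_orange, vial_white, graphite_ring, ceramic_ring, spatula, mortar, jar from where it was at the start of the episode above 0.008 m).
It also fails if it takes over 53 s, if anything falls off the work surface, if the arm or the gripper's body presses on something with over 40 N, if the wrist force passes 120 N, or if a joint passes its speed limit or range.

## Working session

There is one attempt and no reset: what is moved stays moved. The work goes in short steps, each a Python script; the robot and the scene stay as the last script left them, time stands still between calls to the robot, and variables do not carry over. Pictures are saved under pics/ and viewed, and the job is handed in when it is done.

```bash
ls; mkdir -p pics; python3 - <<'E'
from plant import robot
import cv2,numpy as np
s=robot.sense();print(s["t"],s["tcp_pos"],s["tcp_rot"],s["opening"],robot.nose_length)
for n in("scene","side"):
    f=robot.grab_frame(n);cv2.imwrite(f"pics/{n}0.png",f["image"][:,:,::-1]);np.savez(f"pics/{n}0.npz",**f)
E
```

```text
pics
0.0 [0.28837627 0.60967854 0.24126572] [3.14150147e+00 1.94045823e-03 1.12901457e+00] 1.000310932388363 0.011
```

View pics/scene0.png

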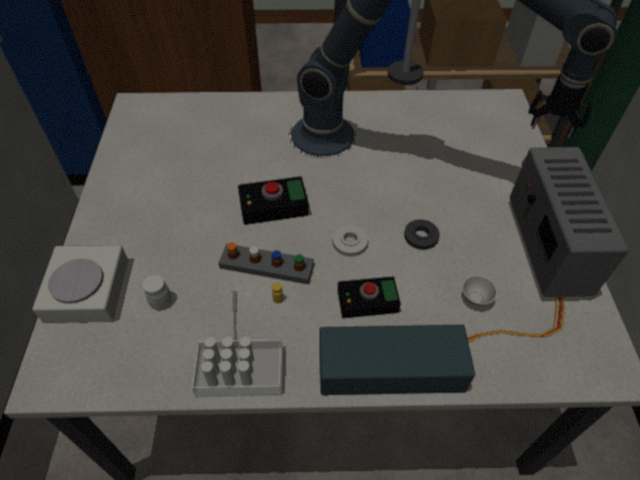

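View pics/side0.png

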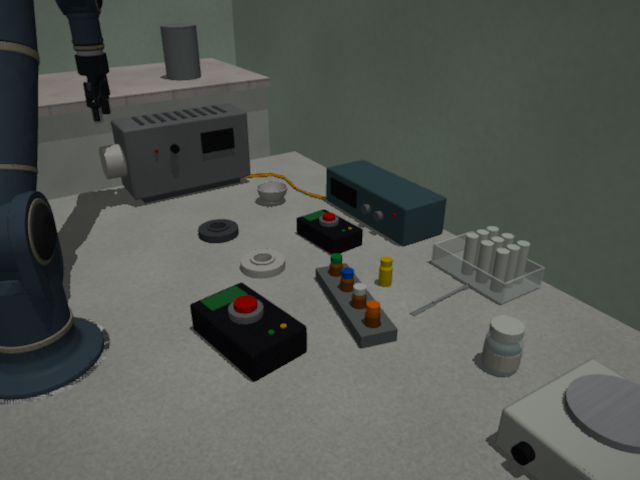

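The scene view shows:
- **Vials:** in the rack, orange (232,248), white (254,254), blue (277,258) and green (299,262). A stray yellow vial stands at (278,292).
- **Rings:** white at (350,240), graphite at (422,234).
- **Consoles:** one at (273,198) and one at (369,296). The second looks smaller even though it's nearer the camera, so I'll measure both.

```bash
cat > h.py <<'E'
import numpy as np,cv2
def world(f):
    v,u=np.mgrid[0:480,0:640];z=f["range_z"]
    P=np.stack([(u-f["cx"])/f["fx"]*z,(v-f["cy"])/f["fy"]*z,z],-1)
    W=(P-f["t"])@f["R"]; W[z==0]=np.nan
    return W
E
python3 - <<'E'
import numpy as np,cv2
from h import *
for n in("scene","side"):
    f=dict(np.load(f"pics/{n}0.npz"));W=world(f);im=f["image"]
    hsv=cv2.cvtColor(im,cv2.COLOR_RGB2HSV).astype(int);H,S,V=hsv[...,0],hsv[...,1],hsv[...,2]
    z=W[...,2];ok=(W[...,0]>.2)&(W[...,0]<1)&(abs(W[...,1])<.7)
    def blobs(name,m,mn=15):
        k,l,st,c=cv2.connectedComponentsWithStats((m&ok).astype(np.uint8))
        for i in range(1,k):
            if st[i,4]>=mn:
                p=W[l==i];lo,hi=np.percentile(p,[2,98],axis=0)
                print(n,name,st[i,4],c[i].round(),"mid",((lo+hi)/2).round(3),"size",(hi-lo).round(3),"ztop",hi[2].round(3))
    blobs("green",(H>50)&(H<85)&(S>120)&(V>40))
    blobs("blue",(H>105)&(H<130)&(S>130)&(V>40)&(z>.03)&(z<.09))
    blobs("red",((H<5)|(H>174))&(S>150)&(V>90))
    blobs("orange",(H>=6)&(H<18)&(S>150)&(V>130)&(z>.03))
    blobs("dark",(V<60)&(z>.008)&(z<.08),100)
    blobs("obj z>.012",(z>.012)&(z<.4),100)
E
```

```text
scene green 253 [295. 190.] mid [ 0.315 -0.088  0.06 ] size [0.076 0.045 0.012] ztop 0.065
scene green 49 [299. 258.] mid [ 0.574 -0.078  0.065] size [0.018 0.018 0.013] ztop 0.072
scene green 223 [389. 290.] mid [0.664 0.153 0.045] size [0.057 0.03  0.009] ztop 0.05
scene blue 60 [276. 255.] mid [ 0.559 -0.138  0.064] size [0.02  0.021 0.015] ztop 0.071
scene red 90 [271. 187.] mid [ 0.331 -0.156  0.086] size [0.033 0.032 0.011] ztop 0.092
scene red 86 [369. 288.] mid [0.67  0.099 0.067] size [0.026 0.025 0.008] ztop 0.071
scene red 20 [559. 320.] mid [0.738 0.583 0.006] size [0.038 0.017 0.007] ztop 0.009
scene orange 30 [231. 245.] mid [ 0.529 -0.258  0.067] size [0.019 0.015 0.009] ztop 0.072
scene dark 2155 [272. 201.] mid [ 0.336 -0.153  0.04 ] size [0.126 0.186 0.059] ztop 0.07
scene dark 1625 [545. 260.] mid [0.514 0.612 0.052] size [0.335 0.131 0.053] ztop 0.079
scene dark 679 [421. 234.] mid [0.455 0.269 0.019] size [0.088 0.088 0.019] ztop 0.029
scene dark 564 [116. 285.] mid [ 0.624 -0.551  0.035] size [0.185 0.004 0.052] ztop 0.061
scene dark 111 [234. 255.] mid [ 0.529 
[... 4192 characters left out ...]
.042] size [0.212 0.45  0.056] ztop 0.07
side obj z>.012 683 [217. 229.] mid [0.449 0.268 0.021] size [0.091 0.092 0.016] ztop 0.03
side obj z>.012 5105 [490. 262.] mid [ 0.857 -0.222  0.057] size [0.117 0.197 0.086] ztop 0.1
side obj z>.012 924 [262. 261.] mid [0.469 0.062 0.021] size [0.091 0.092 0.017] ztop 0.03
side obj z>.012 339 [385. 269.] mid [ 0.655 -0.137  0.039] size [0.024 0.024 0.052] ztop 0.065
side obj z>.012 6714 [248. 328.] mid [ 0.325 -0.166  0.052] size [0.132 0.188 0.074] ztop 0.089
side obj z>.012 1975 [503. 344.] mid [ 0.652 -0.445  0.052] size [0.049 0.05  0.074] ztop 0.089
side obj z>.012 13123 [576. 426.] mid [ 0.604 -0.624  0.055] size [0.189 0.137 0.061] ztop 0.085
```

```bash
python3 - <<'E'
import cv2
im=cv2.imread("pics/scene0.png")[170:330,210:450];cv2.imwrite("pics/crop0.png",cv2.resize(im,(792,528),interpolation=cv2.INTER_CUBIC))
E
```

```text
(no output)
```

View pics/crop0.png

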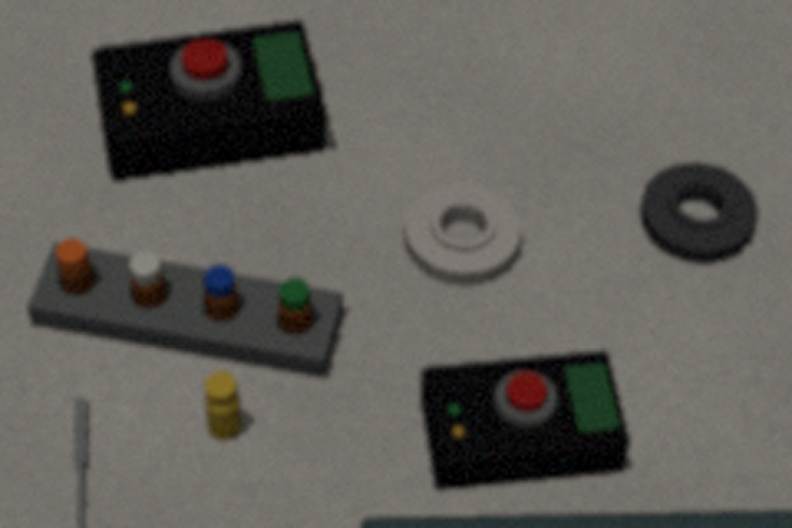

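The crop confirms which objects are meant:
- **Console:** the one at (369,296) measures about 92 x 145 mm with its top at 45–50 mm. The one at (273,198) measures 128 x 187 mm. The first matches the stated 90 x 150 x 45 mm and is the smaller, so it's the target. Its button is at about (0.669, 0.098, 0.071).
- **Green cap:** (0.572, -0.079, 0.07), which is 62 mm from blue as it should be. The yellow vial at (278,292) is outside the rack, so it's a decoy.
- **Graphite ring:** the dark one at (422,234), centred at (0.451, 0.269), lip at about 28 mm.

Both cameras agree to within about 4 mm. I'll shut the gripper, rise, and point at the green cap.

```bash
python3 - <<'E'
from plant import robot
import numpy as np,cv2
robot.grip(0.0)
print(robot.nose_length,robot.sense()["opening"])
p=robot.sense()["tcp_pos"]
robot.move_straight([p[0],p[1],.32],vel=.2)
g=(.572,-.079)
yaw=np.arctan2(g[1],g[0])
robot.goto([*g,.28],[np.pi,0,yaw])
s=robot.sense();print(s["t"],s["tcp_pos"],s["tcp_rot"])
f=robot.grab_frame("wrist");cv2.imwrite("pics/wrist1.png",f["image"][:,:,::-1])
# project believed cap points
for n,q in dict(green=(.572,-.079,.067),blue=(.5575,-.139,.067)).items():
    c=f["R"]@np.array(q)+f["t"];print(n,f["fx"]*c[0]/c[2]+f["cx"],f["fy"]*c[1]/c[2]+f["cy"])
E
```

```text
0.011 0.0001957651790871502
4.05 [ 0.57236047 -0.07764571  0.27989073] [-3.14125205e+00  9.47865505e-05 -1.34948300e-01]
green 320.9736342428967 203.64541665720296
blue 314.63847770769746 263.36827288901935
```

View pics/wrist1.png

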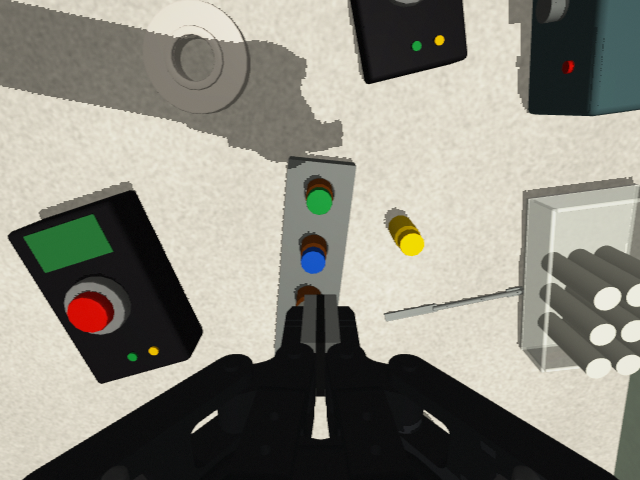

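The wrist view has the green cap at (319,203) and blue at (313,262). My estimates projected to (321,204) and (315,263), within 2 px. I'll descend over green and dwell there.

```bash
python3 - <<'E'
from plant import robot
import numpy as np,cv2
g=(.572,-.079)
robot.move_straight([*g,.103],vel=.12)
s=robot.sense();print(s["t"],s["tcp_pos"])
f=robot.grab_frame("side");cv2.imwrite("pics/side1.png",cv2.resize(f["image"][150:350,200:460,::-1],(780,600)))
robot.sleep(2.0)
s=robot.sense();print(s["t"],s["tcp_pos"],s["wrist_force"])
robot.move_straight([*g,.28],vel=.18)
print(robot.sense()["t"])
E
```

```text
5.725 [ 0.57251499 -0.0791016   0.10370035]
7.775 [ 0.57200447 -0.07902894  0.10299778] [0.2932113  0.13782714 0.50000957]
8.9083
```

View pics/side1.png

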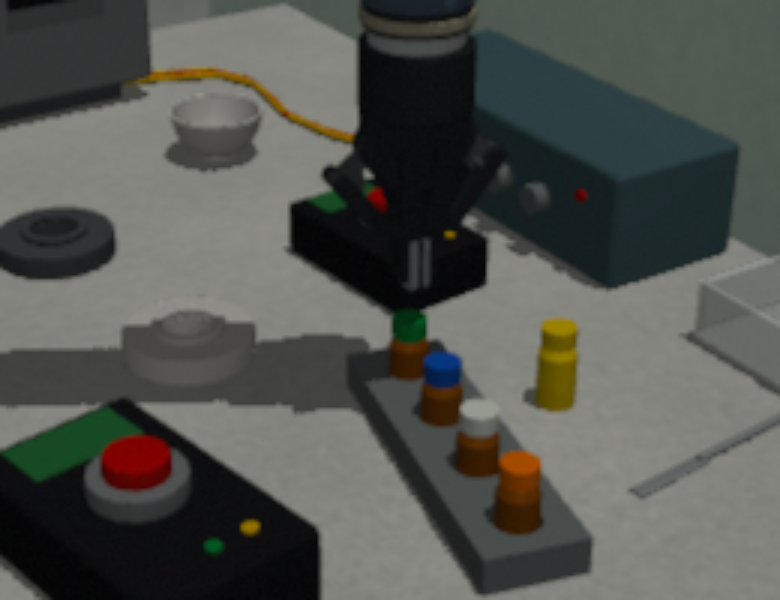

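The crop shows the fingertips (418,288) hovering about one cap diameter above the green cap (408,322), with no contact. Graphite is next.

```bash
python3 - <<'E'
from plant import robot
import numpy as np,cv2
g=(.451,.269)
robot.goto([*g,.28],[np.pi,0,np.arctan2(g[1],g[0])])
f=robot.grab_frame("wrist")
c=f["R"]@np.array([*g,.026])+f["t"];u,v=f["fx"]*c[0]/c[2]+f["cx"],f["fy"]*c[1]/c[2]+f["cy"];print(u,v)
im=f["image"][:,:,::-1].copy();cv2.drawMarker(im,(int(u),int(v)),(0,0,255),0,12);cv2.imwrite("pics/wrist2.png",im)
robot.move_straight([*g,.062],vel=.12)
s=robot.sense();print(s["t"],s["tcp_pos"])
f=robot.grab_frame("side");cv2.imwrite("pics/side2.png",cv2.resize(f["image"][100:300,120:380,::-1],(780,600)))
robot.sleep(2.0)
s=robot.sense();print(s["t"],s["tcp_pos"],s["wrist_force"])
robot.move_straight([*g,.28],vel=.18)
print(robot.sense()["t"])
E
```

```text
320.4265997931316 191.37933294621655
12.3 [0.45136644 0.26924678 0.06254911]
14.35 [0.4510229  0.26900004 0.06200305] [-0.90735115 -0.04401904  0.48448966]
15.7083
```

View pics/wrist2.png

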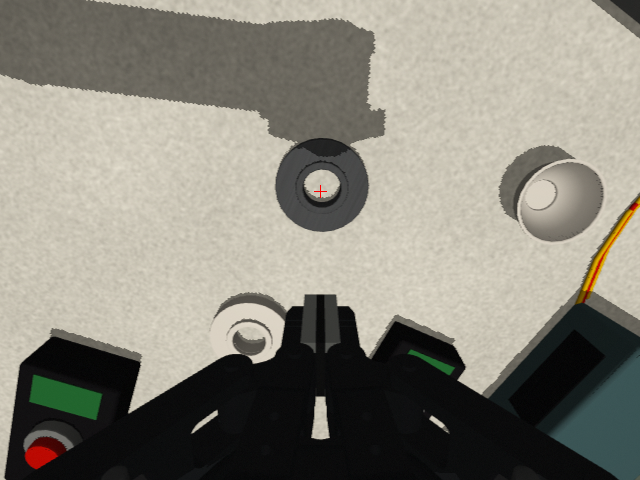

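View pics/side2.png

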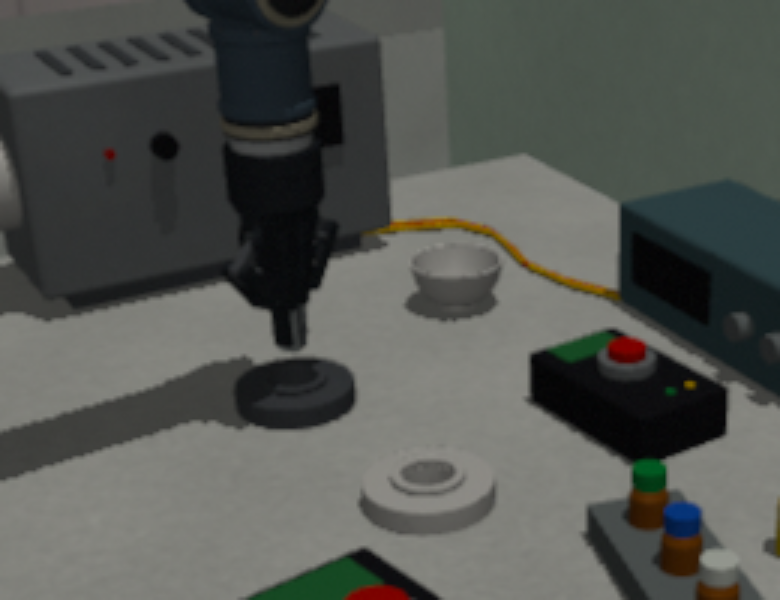

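The red mark at (320,191) lies in the graphite bore (322,186), and the fingertips hovered over the ring. Now the button on the smaller console.

```bash
python3 - <<'E'
from plant import robot
import numpy as np,cv2
g=(.669,.098)
robot.goto([*g,.25],[np.pi,0,np.arctan2(g[1],g[0])])
f=robot.grab_frame("wrist")
c=f["R"]@np.array([*g,.070])+f["t"];u,v=f["fx"]*c[0]/c[2]+f["cx"],f["fy"]*c[1]/c[2]+f["cy"];print(u,v)
im=f["image"][:,:,::-1].copy();cv2.drawMarker(im,(int(u),int(v)),(255,255,255),0,12);cv2.imwrite("pics/wrist3.png",im)
robot.move_straight([*g,.10],vel=.12)
s=robot.sense();print(s["t"],s["tcp_pos"],s["wrist_force"])
E
```

```text
321.6211484302796 214.4621496390698
18.2333 [0.6696762  0.09797566 0.10093566] [ 0.28116687 -0.09358277  0.27915245]
```

View pics/wrist3.png

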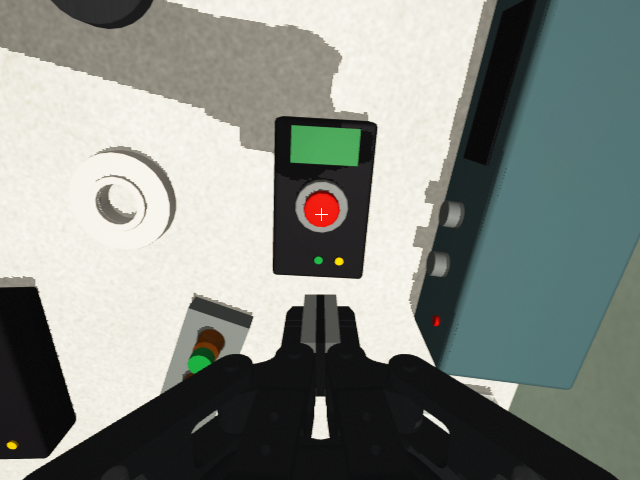

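The mark at (321,214) is on the button (321,209), a few mm off centre. I'll press with a force stop.

```bash
python3 - <<'E'
from plant import robot
import numpy as np,cv2
g=(.669,.098)
hit=robot.move_straight([*g,.068],vel=.02,contact_N=12)
s=robot.sense();print(hit,s["t"],s["tcp_pos"],s["wrist_force"])
robot.sleep(.3)
s=robot.sense();print(s["tcp_pos"],s["wrist_force"])
f=robot.grab_frame("side");cv2.imwrite("pics/side3.png",cv2.resize(f["image"][150:300,240:440,::-1],(800,600)))
E
```

```text
True 19.5333 [0.66895093 0.09796492 0.07220735] [-1.05614234 -0.56489472  5.15493656]
[0.66894564 0.097996   0.07218235] [-1.30436067  0.21098802  5.1493037 ]
```

View pics/side3.png

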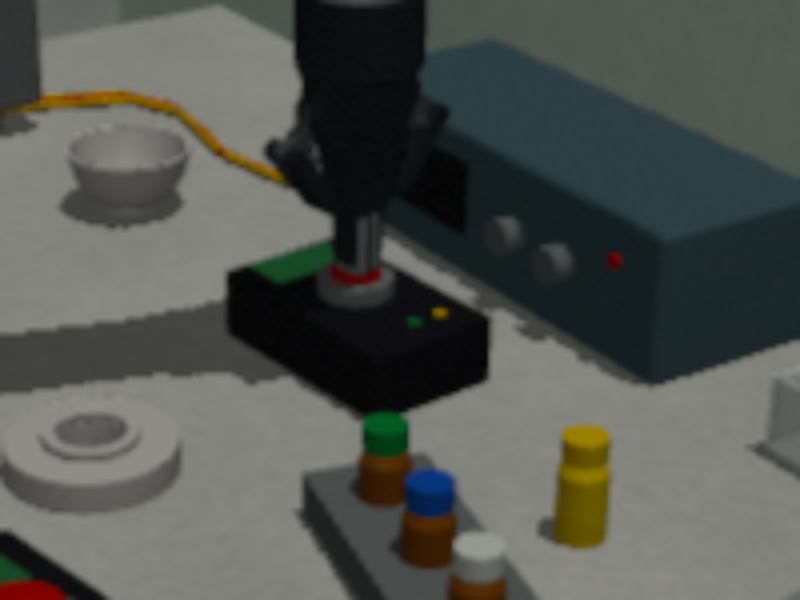

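The fingertips at z=0.061 have pushed the button to its collar. The force settled at 5.1 N, about the full-travel figure. I'll push slightly further to confirm the hard stop, then release.

```bash
python3 - <<'E'
from plant import robot
import numpy as np,cv2
from h import *
g=(.669,.098)
hit=robot.move_straight([*g,.0695],vel=.01,contact_N=15)
s=robot.sense();print(hit,s["tcp_pos"],s["wrist_force"])
robot.sleep(.2)
s=robot.sense();print(s["tcp_pos"],s["wrist_force"])
robot.move_straight([*g,.28],vel=.12)
s=robot.sense();print(s["t"],s["tcp_pos"],s["wrist_force"])
for n in("scene","side"):
    f=robot.grab_frame(n);cv2.imwrite(f"pics/{n}4.png",f["image"][:,:,::-1])
    a=dict(np.load(f"pics/{n}0.npz"));W0=world(a);W=world(f)
    def red(W,im):
        h=cv2.cvtColor(im,cv2.COLOR_RGB2HSV).astype(int)
        m=((h[...,0]<5)|(h[...,0]>174))&(h[...,1]>150)&(h[...,2]>60)&(abs(W[...,0]-.669)<.04)&(abs(W[...,1]-.098)<.04)
        return m.sum(),np.percentile(W[m],[50,95],axis=0)[:,2] if m.any() else None
    print(n,"button",red(W0,a["image"]),red(W,f["image"]))
    for nm,x,y,r in [("green",.572,-.079,.025),("blue",.5575,-.139,.025),("white",.543,-.199,.025),("orange",.5285,-.2595,.025),("graph",.451,.269,.07),("ceram",.47,.064,.07),("mortar",.664,.384,.07),("jar",.657,-.441,.06)]:
        o=[]
        for w in(W0,W):
            z=w[...,2];zz=.05 if r==.025 else .012
            m=(np.hypot(w[...,0]-x,w[...,1]-y)<r)&(z>zz)&(z<.1);o.append(w[m].mean(0) if m.any() else np.full(3,np.nan))
        print(nm,((o[1]-o[0])*1000).round(1))
E
```

```text
True [0.668995   0.09795753 0.07219153] [-1.66734725 -0.65141697  5.26796188]
[0.6689921  0.0979586  0.07216879] [-1.3545994  -0.58278333  5.61986162]
22.2167 [0.66868733 0.09802797 0.27921056] [ 1.00297005 -0.36336104 -0.29869226]
scene button (np.int64(108), array([0.06665375, 0.07008343])) (np.int64(105), array([0.06638719, 0.06998909]))
green [ 0.6 -0.1  0. ]
blue [ 0.3 -0.3  0.3]
white [-0.7  0.1 -0.1]
orange [-0.5 -0.4  0. ]
graph [-0.5 -0.  -0.1]
ceram [-0.3 -0.2 -0.2]
mortar [ 0.3 -0.   0.1]
jar [-0.1  0.1  0.2]
side button (np.int64(87), array([0.06874595, 0.07127162])) (np.int64(88), array([0.06801492, 0.07154891]))
green [0.3 0.3 0.4]
blue [-0.1 -0.2 -0.1]
white [0.1 0.  0.2]
orange [0.  0.4 0. ]
graph [0.2 0.  0. ]
ceram [ 0.   0.1 -0. ]
mortar [0.1 0.1 0.1]
jar [-0.   0.  -0.2]
```

View pics/side4.png

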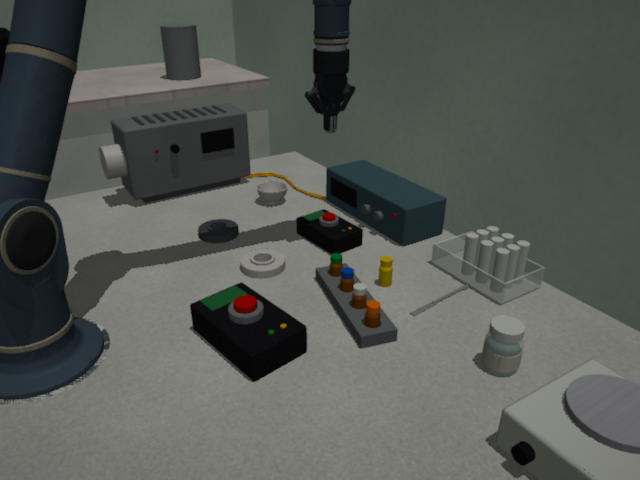

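View pics/scene4.png

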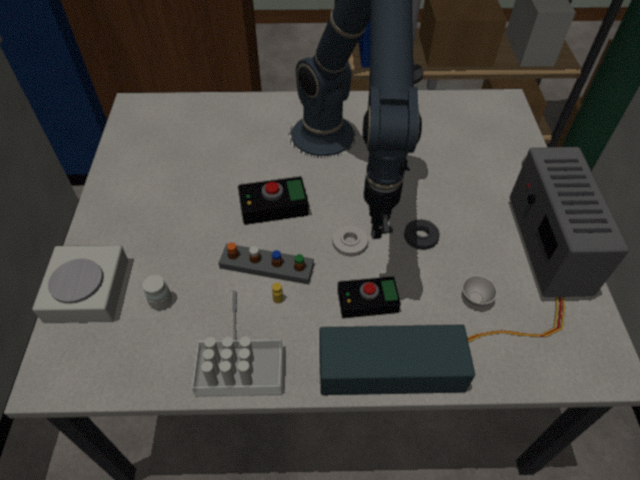

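The second push stopped at the same height (0.0722) with a force change of over 15 N, so it was on the hard stop. Both pictures show the button back up and everything in place. I'll hand the job in.

```bash
python3 -c "
from plant import robot
print(robot.sense()['wrist_force']);robot.close_job()"
```

```text
[ 0.29531387 -1.00859897  0.54153392]
the job is handed in; nothing more can be done
```

I finished all three steps in order and handed the job in at about 22 s, well under the 53 s limit. No verdict was reported.

- **Pointing:** with the gripper shut, I held for 2 s over the green cap and then 2 s over the graphite bore. The fingertips were about 25 mm above each. Between steps I rose until the TCP was at about 0.28 m.
- **Button:** I pressed the red button on the smaller console (about 92 x 145 mm). A second, harder push stopped at the same height, so it was on its hard stop. I then released it and rose clear.
- **Last checks:** the button's height matched its starting height to within 1 mm. The vials, rings, bowl and jar showed less than 1 mm of shift in both cameras. I only checked the spatula by eye, and it looked unmoved. The arm ended clear of everything.
- **Small disagreements:** the two cameras differed by up to 4 mm on positions. The press was about 3 mm off the button's centre. After each force stop the reading settled at only about 5 N, so my evidence for a full press is the repeated stop height, not a high held force.

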